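# Stack the goldsmith's clip-together cases

## Task

Stack the three small aluminium cases into one square column: the middle case, which lies on its lid and must be turned right way up, goes on the deep case, and the case with the handle goes on top. Press each one down until its foot has snapped past the spring balls and sits fully home, flat on the lid below. Leave the deep case where it stands and do not shift the tools, tin, dish and steel block lying about.

Things in the scene. Friction and masses are not known exactly. Their poses are not given: they have to be found in the camera images.
- case_deep: Bottom case: closed, aluminium, upright, loose, 0.74 kg, 80 (x) x 58 (y) x 58 mm high with rim; sides flat; hinge at +x end, clasp at -x end. Origin: centre of its underside, z up out of the lid. Black foot under it, like all three cases: 70 x 48 mm, 9 mm high, centred, lowest 3 mm bevelled in by 3 mm as a lead-in.
- deep_recess (a point): Centre of the flat recess in the deep case's lid, 49 mm above its origin: 72 x 50 mm, 9 mm deep inside a 4 mm thick rim flush with the sides; takes the next case's foot with 1 mm play all round, either way round (half turn). Fully home, the middle case's origin is at this point.
- case_middle: Middle case: same outline (80 x 58 mm), foot, rim and spring balls as the deep case, 48 mm high in all, loose, 0.22 to 0.38 kg. Starts upside down on its rim: z axis points down, origin (centre of the foot's underside) 48 mm above the bench. It stands by itself on its 48 x 58 mm end, 80 mm tall, while being turned over.
- middle_recess (a point): Centre of the recess floor in the middle case's lid, 39 mm above its origin; recess as on the deep case. In the middle of each short rim wall (+x, -x) of both recesses a spring ball stands 2.3 mm inward. A case just set down rides 3 to 5 mm proud on the balls, or on one of them, aslant; pressed with about 8 to 15 N it snaps down flat.
- case_handle: Top case: same outline (80 x 58 mm) and foot, shallow, plain lid 40 mm above its origin, loose, 0.17 to 0.3 kg, upright at the start; origin the centre of its underside. On the lid a fixed dark bar handle, 8 mm thick, along x, 52 mm long, centred; its axis 58 mm and its top 62 mm above the origin.
- dish_scrap: Bystander, loose: flat white round dish of metal scraps, 130 mm across, 29 mm tall; origin under its centre
- dapping_block: Bystander, loose: steel cube, 50 mm, with round hollows; origin under its centre
- bead_tin: Bystander, loose: round aluminium tin with screw lid, 56 mm across, 44 mm tall; origin under its centre
- pliers_red: Bystander, loose: pliers with red handles, 58 x 157 x 11 mm, lying flat, long axis along its y; origin under its centre
- pliers_bent: Bystander, loose: bare steel pliers, 45 x 123 x 10 mm, lying flat, long axis along its y; origin under its centre

How it is judged:
By the outcome, as a careful person would: the job done as asked, in the order asked, and still so for the second after the job is handed in, with the robot touching nothing.
It also fails if it takes over 70 s, if anything falls off the work surface, if the arm or the gripper's body presses on something with over 40 N, if the wrist force passes 120 N, or if a joint passes its speed limit or range.

## Robot

A 6-joint arm with a two-finger parallel gripper is mounted at the origin on a cart in front of the work surface, level with it; the furniture and walls round the work are solid. World frame = base frame: x ahead of the robot, y to its left, z up, the work surface at z = 0. Lengths are in m, angles in degrees, forces in N, time in s.
With the tool pointing down it reaches from about 0.4 to 0.825 m from the base axis. Payload 7 kg.
Tool frame: the origin (TCP) lies on the centre line of the jaws, within the pads' length; the fingertips stand 19 mm ahead of it and the grasp point (between the pads) is the TCP (r.tip_extent is the distance from the TCP to the fingertips, in m); z points along the fingers, y is the line along which they close (so a half turn about z gives the same grasp; the last joint's range is limited). The gripper opens to 88 mm and grips with 3 to 60 N. Pads are 19 mm wide; open, the fingers measure 130 mm over their backs; the gripper's body (78 mm by 193 mm) begins 47 mm behind the grasp point.
Start: joints at [-49.154, 20.546, 0.682, 0, -70.136, -16.507], TCP at [0.278, -0.615, 0.246] pointing down, gripper open.
Joint ranges: [-176.03, 176.03], [-82.01, 121.73], [-58.28, 71.71], [-173.87, 95.51], [-174.79, -0.11], [-173.66, 173.66]. Speed limits (degrees/s): [136.94, 136.94, 172.46, 180, 180, 180].

## Interface

Orientations are given as [roll, pitch, yaw] about the fixed x, y, z axes, in that order (R = Rz(yaw) Ry(pitch) Rx(roll)).
In Python, from plant import r gives the robot as it stands. The module is installed in compiled form; this text tells all that it offers.
- The arm moves only by the tool jog_arm, never from a script. Its argument "deltas" is a list that holds one entry, the list of rows, each a list of 5 numbers: the opening, from -1 (shut) to 1 (fully open), then the shift along the world's x, y, z in cm, then the turn about the world's z in rad. In form: [[[claw, dx, dy, dz, turn], ...]]. A call has 1 to 8 rows; each row shifts and turns the commanded pose from where the row before left it; what a row does not reach is not made up. A row lasts 1/8 s, in which the tool goes at most 62.5 mm and 10.7 degrees, less where a joint would pass 70% of its speed; a pose out of reach is approached as far as the arm can. A call with a gripper value outside its range is refused whole. The fingers move at their own pace and stop on an object; "force" is the grip in N (left out, the last holds). Time passes only in rows, so rows that do not move let the fingers close. It gives the time, the measured TCP pose, the force, the opening and the grip force at its end, in the units of the state.
- r.get_state(): the state, without advancing time (a new reading comes with each control period).
- r.capture(name): name is "side" or "top"; returns the picture (480x640x3 uint8, blue, green, red); there is no depth.
- r.camera_info(name): a dict with "fx", "fy", "cx", "cy" (pixels), "k1" (the pictures are not rectified: a ray, as slopes to the right and down, at radius r is drawn at 1 + k1 r^2 times it, then the intrinsics apply), "view" (4x4, takes a point from world to camera coordinates). Camera axes: x right, y up, looking along -z (the intrinsics and any distortion apply to the point x, -y, -z); pixel columns grow to the right and rows downward; lengths in m; the calibration is good to about 2 mm. A picture is of the moment at which its call begins. camera_info takes no time and is no camera call.
- r.close_job(): hands the job in; it is judged then, once.
The state is a dict: "time_s": time; "joints": joint angles; "qd": joint speeds; "joint_torque": joint torques, N m; "tcp_pos": TCP position; "eef_rot": TCP orientation; "contact_force": force on the tool from outside, world axes, zero at the start; "moment": the same for the moment, N m; "gripper_width": finger opening in m; "gripper_force": force on a finger pad.
Only numpy, scipy, OpenCV 4.12 (cv2) and the standard library are available. Lean on these libraries where they do the work, as an engineer would, in place of code of your own. Each camera call takes 0.05 s, during which the arm holds its last target. There are 200 camera calls.

## Working session

There is one attempt and no reset: what is moved stays moved. The work goes in short steps, Python scripts to look and compute and a tool call to move; the robot and the scene stay as the last step left them, time stands still between calls to the robot, and variables do not carry over. Pictures are saved under pics/ and viewed, at most 10 in all, crops included, and the job is handed in when it is done.

Besides the shell and the picture viewer there is one more tool, called after "Request:" by a JSON object that holds its "fn" and its "kwargs". jog_arm: Moves the arm, as the interface text tells. Its arguments: {"type":"object","properties":{"deltas":{"type":"array"},"force":{"type":"number"}},"required":["deltas"]}

```bash
mkdir -p pics
python3 - <<'E'
from plant import r
import cv2
for n in("top","side"):
    im=r.capture(n); cv2.imwrite(f"pics/{n}0.png",im)
    c=r.camera_info(n); print(n,{k:(v if k!="view" else [[round(float(a),4) for a in row] for row in v]) for k,v in c.items()})
s=r.get_state(); print({k:s[k] for k in("time_s","tcp_pos","eef_rot","gripper_width","contact_force")})
E
```

```text
top {'fx': 445.7554692762201, 'fy': 445.7554692762201, 'cx': 316.36686786413674, 'cy': 237.93842019912898, 'k1': -0.09372344442992969, 'view': [[-0.0036, -0.9998, -0.0188, -0.0086], [0.9949, -0.0055, 0.1004, -0.5981], [-0.1005, -0.0183, 0.9948, -0.9434], [0.0, 0.0, 0.0, 1.0]]}
side {'fx': 620.7451809126005, 'fy': 620.7451809126005, 'cx': 321.91355733673896, 'cy': 235.83409741309424, 'k1': -0.16416321481373405, 'view': [[-0.9522, -0.3054, 0.008, 0.5372], [0.2154, -0.6526, 0.7264, -0.1693], [-0.2166, 0.6934, 0.6872, -1.0409], [0.0, 0.0, 0.0, 1.0]]}
{'time_s': 0.1, 'tcp_pos': array([ 0.27800366, -0.61463553,  0.24468819]), 'eef_rot': array([ 1.79912378e+02, -6.60389428e-03, -1.55668021e+02]), 'gripper_width': 0.08754175311992003, 'contact_force': array([0.65165857, 0.78039002, 0.5681775 ])}
```

View pics/top0.png

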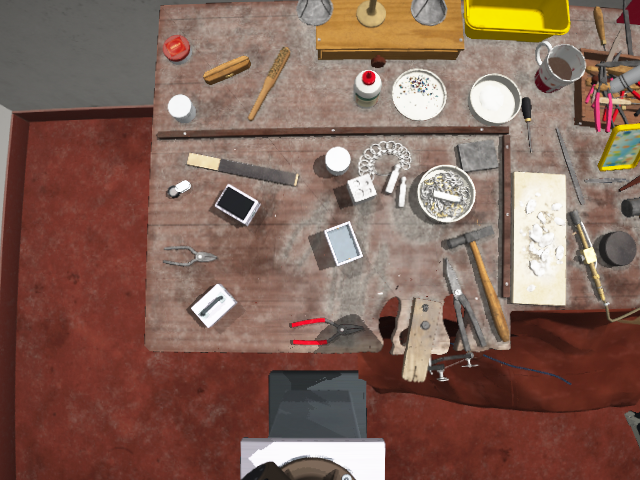

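View pics/side0.png

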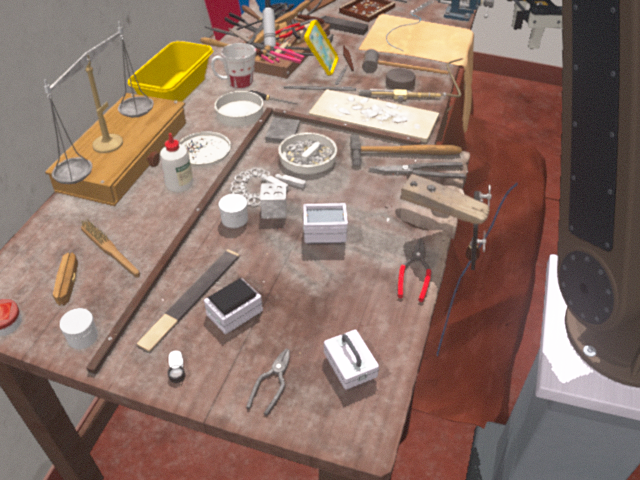

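The top view shows the deep case's grey recess at (342,243), the inverted middle case with its black foot at (237,204), and the handle case at (213,305). The bent pliers lie at (190,257). The side view agrees: deep (325,222), middle (233,303), handle (351,358). Next I'll measure these.

```bash
cat > h.py <<'E'
import numpy as np, cv2
from plant import r
def cast(n,px,z):
    c=r.camera_info(n); K=np.array([[c["fx"],0,c["cx"]],[0,c["fy"],c["cy"]],[0,0,1]])
    u=cv2.undistortPoints(np.float64(px).reshape(-1,1,2),K,np.array([c["k1"],0,0,0,0]))[:,0]
    V=np.array(c["view"]); R,t=V[:3,:3],V[:3,3]; C=-R.T@t
    d=np.c_[u[:,0],-u[:,1],-np.ones(len(u))]@R
    return C+d*((z-C[2])/d[:,2])[:,None]
def blob(mask,seed):
    n,l,st,ce=cv2.connectedComponentsWithStats(mask.astype(np.uint8),connectivity=4)
    ys,xs=np.nonzero(l); k=np.argmin((xs-seed[0])**2+(ys-seed[1])**2)
    return (l==l[ys[k],xs[k]]).astype(np.uint8)
def rect(n,m,z):
    c=max(cv2.findContours(m,cv2.RETR_EXTERNAL,cv2.CHAIN_APPROX_NONE)[0],key=len)
    P=cast(n,c[:,0],z)[:,:2]*1000
    (x,y),(w,h),a=cv2.minAreaRect(P.astype(np.float32))
    if w<h: w,h,a=h,w,a+90
    return [round(float(v),1) for v in (x,y,w,h,(a+90)%180-90)]
E
python3 - <<'E'
from h import *
vis=[]
for n,seeds in(("top",dict(mid=(237,204),deep=(342,245),han=(205,303))),("side",dict(mid=(233,297),deep=(325,217),han=(340,348)))):
    im=cv2.imread(f"pics/{n}0.png"); hsv=cv2.cvtColor(im,cv2.COLOR_BGR2HSV); g=hsv[...,2]; s=hsv[...,1]; out=im.copy()
    for k,sd in seeds.items():
        print(n,k,im[sd[1],sd[0]],end=' ')
        x,y=sd
        if k=="mid": m=blob((g<60),sd); zs=[.048]
        elif k=="deep": m=blob((g>110)&(g<208)&(s<60),sd); zs=[.049]
        else: m=blob((g>225)&(s<40),sd);zs=[.040]
        print([rect(n,m,z) for z in zs])
        out[cv2.morphologyEx(m,cv2.MORPH_GRADIENT,np.ones((2,2),np.uint8))>0]=(0,0,255)
        o=[cv2.resize(q[y-35:y+35,x-40:x+40],None,fx=3.3,fy=3.3,interpolation=0) for q in(im,out)]
        vis.append(np.vstack(o))
    # other object rough tops
cv2.imwrite("pics/m0.png",cv2.resize(np.vstack([np.hstack(vis[:3]),np.hstack(vis[3:])]),(640,560)))
E
```

```text
top mid [42 38 36] [[673.8, 164.4, 67.4, 45.1, 58.9]]
top deep [210 203 190] [[574.2, -70.6, 0.0, 0.0, 0.0]]
top han [254 253 253] [[452.6, 212.4, 79.9, 56.8, -47.2]]
side mid [64 66 70] [[651.2, 179.3, 63.6, 7.7, 59.6]]
side deep [212 204 201] [[585.7, -66.4, 0.0, 0.0, 0.0]]
side han [255 255 255] [[449.1, 213.7, 79.5, 58.0, -47.3]]
```

View pics/m0.png

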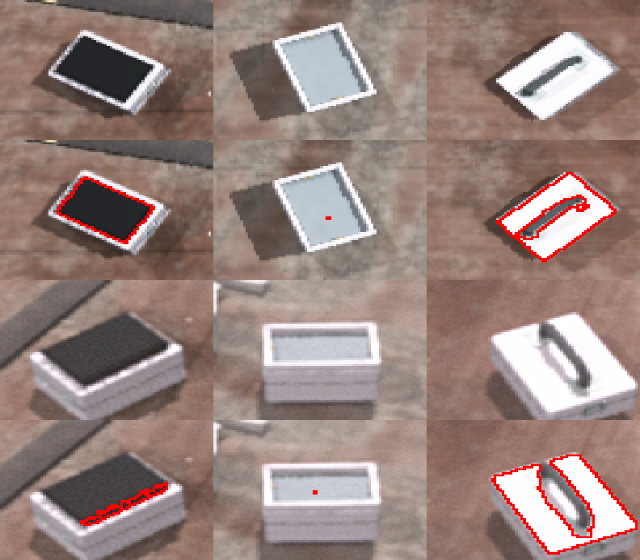

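The crops show clean outlines for the middle foot (top view) and the handle lid (both views). The deep rim and recess need other thresholds.

Run:
```python
from h import *
for n,sd,md in(("top",(342,245),(237,204)),("side",(325,217),(233,297))):
    im=cv2.imread(f"pics/{n}0.png"); hsv=cv2.cvtColor(im,cv2.COLOR_BGR2HSV); g=hsv[...,2]
    x,y=sd; print(n,"row",g[y,x-30:x+31:2].tolist())
    for T in(226,236):
        w=np.zeros_like(g); w[y-32:y+32,x-32:x+34]=(g>T)[y-32:y+32,x-32:x+34]
        m=blob(w,sd); print("rim",T,rect(n,m,.058))
    f=np.zeros_like(g); f[y-32:y+32,x-32:x+34]=((g<224)&(g>120))[y-32:y+32,x-32:x+34]
    print("rec",rect(n,blob(f,sd),.049), rect(n,blob(f,sd),.058))
    for T in(100,120):print("mid",rect(n,blob(g<T,md) if n=="side" else blob(g<T-40,md),.048))
```

```text
top row [86, 86, 92, 102, 95, 94, 94, 94, 98, 254, 213, 209, 210, 212, 213, 210, 211, 209, 207, 208, 207, 123, 185, 252, 136, 127, 154, 174, 174, 159, 147]
rim 226 [584.0, -68.5, 80.7, 57.5, 20.1]
rim 236 [583.9, -68.4, 80.5, 57.4, 20.3]
rec [584.8, -68.9, 71.5, 50.5, 20.1] [584.0, -68.5, 70.8, 50.0, 20.1]
mid [673.8, 164.4, 67.4, 45.1, 58.9]
mid [674.0, 164.6, 68.1, 46.2, 59.1]
side row [167, 166, 167, 163, 195, 255, 200, 206, 207, 209, 207, 206, 206, 213, 211, 212, 214, 212, 213, 214, 210, 210, 212, 216, 190, 255, 200, 186, 187, 173, 173]
rim 226 [580.9, -68.0, 81.2, 60.7, 20.3]
rim 236 [580.6, -67.6, 80.4, 59.1, 20.8]
rec [583.9, -77.9, 71.1, 46.5, 20.8] [580.9, -68.2, 70.3, 45.9, 20.8]
mid [668.4, 168.7, 67.3, 50.6, 59.5]
mid [668.9, 168.9, 68.8, 52.2, 59.5]
```

Request:
{"fn": "jog_arm", "kwargs": {"deltas": [[[1, 1.7, 3.36, -0.2, 0.025], [1, 1.7, 3.36, -0.2, 0.025], [1, 1.7, 3.36, -0.2, 0.025], [1, 1.7, 3.36, -0.2, 0.025], [1, 1.7, 3.36, -0.2, 0.025], [1, 1.7, 3.36, -0.2, 0.025], [1, 1.7, 3.36, -0.2, 0.025], [1, 1.7, 3.36, -0.2, 0.025]]], "force": 4}}

```text
time_s: 1.1
tcp_pos: [0.4144, -0.3449, 0.2292]
eef_rot: [180.0, -0.0, -144.2]
contact_force: [0.5, 0.8, -0.4]
gripper_width: 0.0881
gripper_force: 0.0
```

Request:
{"fn": "jog_arm", "kwargs": {"deltas": [[[0.64, 1.7, 3.36, -0.2, 0.025], [0.64, 1.7, 3.36, -0.2, 0.025], [0.64, 1.7, 3.36, -0.2, 0.025], [0.64, 1.7, 3.36, -0.2, 0.025], [0.64, 1.7, 3.36, -0.2, 0.025], [0.64, 1.7, 3.36, -0.2, 0.025], [0.64, 1.7, 3.36, -0.2, 0.025], [0.64, 1.7, 3.36, -0.2, 0.025]]]}}

```text
time_s: 2.1
tcp_pos: [0.5504, -0.0762, 0.2133]
eef_rot: [180.0, -0.0, -132.7]
contact_force: [1.3, -0.4, 0.0]
gripper_width: 0.0718
gripper_force: 0.0
```

Request:
{"fn": "jog_arm", "kwargs": {"deltas": [[[0.64, 1.7, 3.36, -0.8, 0.025], [0.64, 1.7, 3.36, -0.8, 0.025], [0.64, 1.7, 3.36, -0.8, 0.025], [0.64, 1.7, 3.36, -0.8, 0.025], [0.64, 1.7, 3.36, -0.8, 0.025], [0.64, 1.7, 3.36, -0.8, 0.025], [0.64, 1.7, 3.36, -0.8, 0.025], [0.64, 1.7, 3.36, -0.8, 0.025]]]}}

```text
time_s: 3.1
tcp_pos: [0.6863, 0.1924, 0.1487]
eef_rot: [180.0, -0.0, -121.2]
contact_force: [0.1, -0.1, 0.4]
gripper_width: 0.0718
gripper_force: 0.0
```

Run:
```python
from h import *
print("saw low edge", cast("top",[(215,169),(240,175),(260,179),(298,185)],.003).round(3).tolist())
for n,p in (("tin",(337,160)),("block",(361,190)),("pl",(190,257)),("plred",(330,332)),("plier ends",(215,258))): print(n,cast("top",[p],.04 if n in("tin","block") else .01).round(3).tolist())
im=r.capture("side"); cv2.imwrite("pics/s1.png",im)
s=r.get_state(); print({k:s[k] for k in("time_s","tcp_pos","eef_rot","gripper_width","contact_force","joints")})
```

```text
saw low edge [[0.762, 0.222, 0.003], [0.747, 0.164, 0.003], [0.737, 0.118, 0.003], [0.722, 0.031, 0.003]]
tin [[0.769, -0.058, 0.04]]
block [[0.702, -0.109, 0.04]]
pl [[0.559, 0.273, 0.01]]
plred [[0.393, -0.04, 0.01]]
plier ends [[0.556, 0.216, 0.01]]
{'time_s': 3.15, 'tcp_pos': array([0.68770232, 0.19595384, 0.1469721 ]), 'eef_rot': array([ 1.79970517e+02, -4.80636778e-02, -1.21051952e+02]), 'gripper_width': 0.07191279549013486, 'contact_force': array([4.368844 , 3.2660515, 0.324223 ]), 'joints': array([ 3.14608846e+01,  2.80740248e+01, -7.61058124e-01, -4.53048770e-03,
       -6.12211630e+01, -6.25106659e+01])}
```

View pics/s1.png

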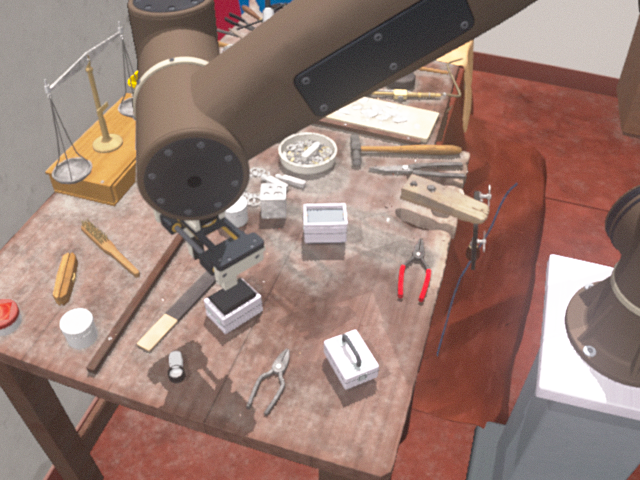

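The side view shows the gripper centred over the far end of the middle case at (233,285). Descending.

Request:
{"fn": "jog_arm", "kwargs": {"deltas": [[[0.64, 0.1, 0, -2.5, 0], [0.64, 0, 0, -2.5, 0], [0.64, 0, 0, -2.5, 0], [0.64, 0, 0, -2, 0], [0.64, 0, 0, -1.4, 0], [0.64, 0, 0, -0.9, 0], [0.64, 0, 0, -0.5, 0], [0.64, 0, 0, -0.1, 0]]]}}

```text
time_s: 4.15
tcp_pos: [0.6873, 0.1915, 0.0257]
eef_rot: [-180.0, 0.0, -121.3]
contact_force: [-0.1, 0.3, 0.4]
gripper_width: 0.0721
gripper_force: 0.0
```

Request:
{"fn": "jog_arm", "kwargs": {"deltas": [[[0.4, 0, 0, 0, 0], [0.25, 0, 0, 0, 0], [0.2, 0, 0, 0, 0], [0.2, 0, 0, 0, 0], [0.2, 0, 0, 0, 0], [0.2, 0, 0, 0, 0]]], "force": 5}}

```text
time_s: 4.9
tcp_pos: [0.6876, 0.1916, 0.0262]
eef_rot: [-180.0, 0.0, -121.3]
contact_force: [1.1, -0.6, 5.8]
gripper_width: 0.0581
gripper_force: 5.0
```

Request:
{"fn": "jog_arm", "kwargs": {"deltas": [[[0.2, -0.23, -0.39, 0.9, 0], [0.2, -0.24, -0.39, 0.87, 0], [0.2, -0.34, -0.57, 0.75, 0], [0.2, -0.34, -0.57, 0.71, 0], [0.2, -0.42, -0.7, 0.55, 0], [0.2, -0.43, -0.71, 0.5, 0], [0.2, -0.48, -0.79, 0.32, 0], [0.2, -0.48, -0.8, 0.27, 0]]]}}

```text
time_s: 5.9
tcp_pos: [0.6577, 0.1422, 0.0752]
eef_rot: [-180.0, 0.1, -121.3]
contact_force: [-0.8, 1.6, 2.1]
gripper_width: 0.0583
gripper_force: 5.0
```

Request:
{"fn": "jog_arm", "kwargs": {"deltas": [[[0.2, -0.5, -0.83, 0.1, 0], [0.2, -0.5, -0.84, 0, 0], [0.2, -0.49, -0.82, -0.15, 0], [0.2, -0.49, -0.81, -0.25, 0]]]}}

```text
time_s: 6.4
tcp_pos: [0.637, 0.1082, 0.0708]
eef_rot: [180.0, -0.1, -121.3]
contact_force: [-1.1, 0.3, 1.0]
gripper_width: 0.0577
gripper_force: 5.0
```

Run:
```python
from h import *
im=r.capture("side"); cv2.imwrite("pics/s2.png",cv2.resize(im[180:380,140:400],None,fx=2.5,fy=2.5))
s=r.get_state(); print({k:s[k] for k in("time_s","tcp_pos","gripper_width","contact_force","moment")})
```

```text
{'time_s': 6.45, 'tcp_pos': array([0.63631309, 0.10719865, 0.0703419 ]), 'gripper_width': 0.05805941677578977, 'contact_force': array([-1.21784772, -3.01835498,  2.3170971 ]), 'moment': array([-0.6456791 ,  0.23165567,  0.02514146])}
```

View pics/s2.png

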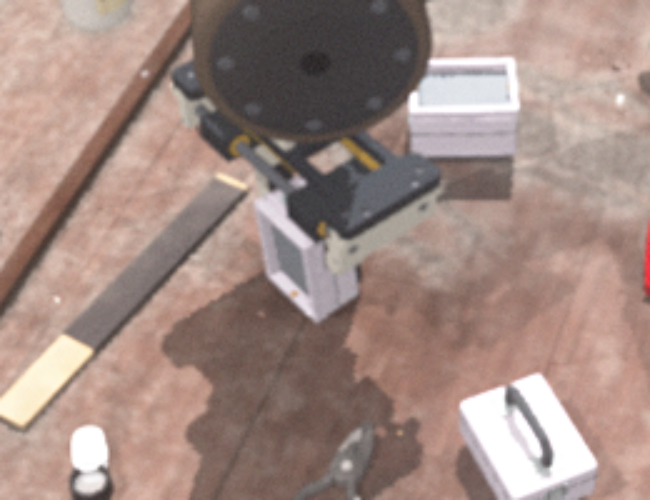

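The crop shows the case standing on end, with its recess facing away from the deep case and its lower corner at about (318,315). Continuing the roll.

Request:
{"fn": "jog_arm", "kwargs": {"deltas": [[[0.2, 0, 0, -0.1, 0], [0.2, -0.48, -0.8, 0, 0], [0.2, -0.48, -0.79, 0.02, 0], [0.2, -0.44, -0.73, -0.15, 0], [0.2, -0.44, -0.73, -0.2, 0], [0.2, -0.44, -0.73, -0.26, 0], [0.2, -0.44, -0.74, -0.3, 0]]]}}

```text
time_s: 7.32
tcp_pos: [0.6102, 0.0638, 0.0621]
eef_rot: [-180.0, 0.0, -121.3]
contact_force: [-3.0, 2.3, 4.1]
gripper_width: 0.0577
gripper_force: 5.0
```

Run:
```python
from h import *
im=r.capture("side"); cv2.imwrite("pics/s3.png",cv2.resize(im[180:360,180:400],None,fx=2.5,fy=2.5))
s=r.get_state(); print({k:s[k] for k in("time_s","tcp_pos","gripper_width","contact_force","moment")})
```

```text
{'time_s': 7.375, 'tcp_pos': array([0.60947902, 0.06288357, 0.06156813]), 'gripper_width': 0.057997059457947676, 'contact_force': array([-2.71250901,  0.26233414,  4.16949344]), 'moment': array([ 0.04186163,  0.90066502, -0.0246211 ])}
```

View pics/s3.png

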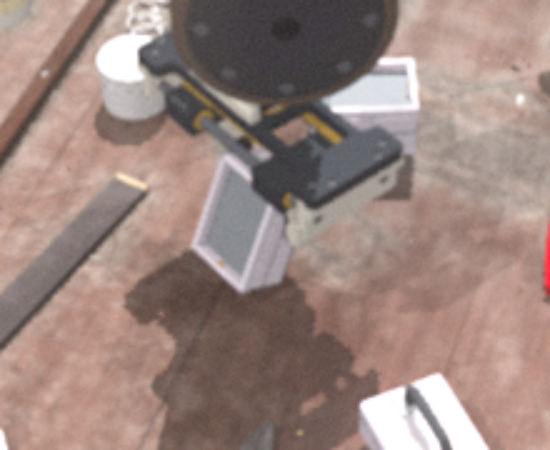

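The crop shows the case leaning well past vertical with its recess facing up, so the roll is working. Finishing it.

Request:
{"fn": "jog_arm", "kwargs": {"deltas": [[[0.2, -0.4, -0.65, -0.45, 0], [0.2, -0.39, -0.66, -0.55, 0], [0.2, -0.31, -0.52, -0.63, 0], [0.2, -0.31, -0.52, -0.72, 0], [0.2, -0.21, -0.35, -0.8, 0], [0.2, -0.21, -0.34, -0.85, 0], [0.2, 0, 0, 0, 0]]]}}

```text
time_s: 8.25
tcp_pos: [0.5917, 0.0332, 0.0203]
eef_rot: [179.9, -0.1, -121.3]
contact_force: [0.2, -0.2, -3.3]
gripper_width: 0.0581
gripper_force: 5.0
```

Run:
```python
from h import *
im=r.capture("side"); cv2.imwrite("pics/s4.png",cv2.resize(im[180:360,180:400],None,fx=2.5,fy=2.5))
s=r.get_state(); print({k:s[k] for k in("time_s","tcp_pos","gripper_width","contact_force","moment")})
```

```text
{'time_s': 8.3, 'tcp_pos': array([0.59199537, 0.03352126, 0.02063944]), 'gripper_width': 0.05786999834749243, 'contact_force': array([-1.03644209, -0.35500774, -3.1459857 ]), 'moment': array([-0.01135014,  0.02835987, -0.00340564])}
```

View pics/s4.png

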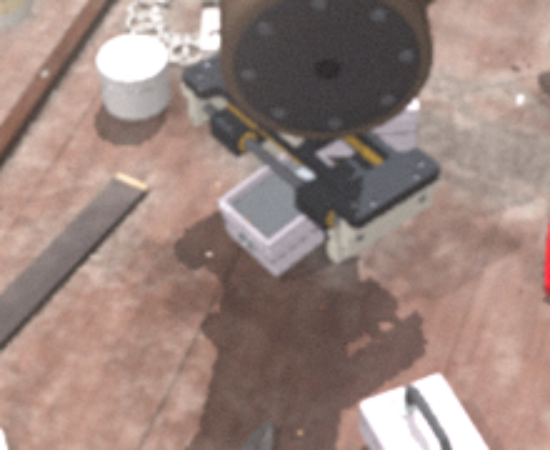

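The crop shows the middle case upright on its foot, its recess at (265,205). I'll release it, back away and measure.

Request:
{"fn": "jog_arm", "kwargs": {"deltas": [[[0.4, 0, 0, 0, 0], [0.64, 0, 0, 0, 0], [0.64, 0, 0, 0.5, 0], [0.64, 0, 0, 2, 0], [0.64, 0, 0, 4, 0], [0.64, 0, 0, 4, 0], [0.64, 0, 2, 4, 0], [0.64, 0, 3, 0, 0]]]}}

```text
time_s: 9.3
tcp_pos: [0.5943, 0.0843, 0.1711]
eef_rot: [-179.7, 0.3, -121.3]
contact_force: [0.3, -0.2, -0.8]
gripper_width: 0.0719
gripper_force: 0.0
```

Request:
{"fn": "jog_arm", "kwargs": {"deltas": [[[0.64, 0, 4, 0, 0], [0.64, 0, 4, 0, 0], [0.64, 0, 4, 0, 0], [0.64, 0, 4, 0, 0], [0.64, 0, 0, 0, 0]]]}}

```text
time_s: 9.93
tcp_pos: [0.5922, 0.2462, 0.1667]
eef_rot: [-180.0, 0.0, -121.1]
contact_force: [0.4, -0.6, 0.2]
gripper_width: 0.0717
gripper_force: 0.0
```

Run:
```python
from h import *
for n in("top","side"):
    im=r.capture(n); cv2.imwrite(f"pics/{n}5.png",im)
im=cv2.imread("pics/top5.png"); g=im.max(2)
n,l,st,ce=cv2.connectedComponentsWithStats((g>226).astype(np.uint8),connectivity=4)
for i in range(1,n):
    if 150<st[i,4]<3000: print(st[i].tolist(),ce[i].round())
def m(x0,x1,y0,y1,sd,z):
    w=np.zeros_like(g); w[y0:y1,x0:x1]=(g>226)[y0:y1,x0:x1]; print(rect("top",blob(w,sd),z))
    f=np.zeros_like(g); f[y0:y1,x0:x1]=((g<224)&(g>120))[y0:y1,x0:x1]; 
m(310,375,211,276,(342,225),.058)
s=r.get_state(); print({k:s[k] for k in("time_s","tcp_pos","eef_rot")})
cv2.imwrite("pics/c5.png",cv2.resize(im[150:340,150:400],None,fx=2.6,fy=2.6))
```

```text
[467, 0, 103, 33, 1471] [506.  19.]
[357, 70, 24, 23, 286] [369.  82.]
[392, 73, 51, 47, 1591] [418.  98.]
[471, 81, 44, 42, 1431] [492. 101.]
[168, 95, 23, 22, 394] [179. 105.]
[326, 147, 24, 24, 468] [338. 159.]
[188, 153, 32, 17, 342] [203. 161.]
[418, 170, 29, 50, 196] [428. 187.]
[348, 174, 28, 27, 453] [362. 187.]
[147, 187, 40, 49, 355] [172. 209.]
[434, 190, 26, 11, 152] [446. 196.]
[268, 216, 45, 42, 247] [290. 237.]
[325, 221, 38, 45, 243] [343. 244.]
[584, 244, 13, 22, 156] [590. 255.]
[191, 284, 43, 44, 767] [213. 305.]
[584.0, -68.5, 80.7, 57.5, 20.1]
{'time_s': 10.025, 'tcp_pos': array([0.59199493, 0.24385998, 0.16652359]), 'eef_rot': array([ 1.79995362e+02, -4.98207860e-03, -1.21224840e+02])}
```

View pics/c5.png

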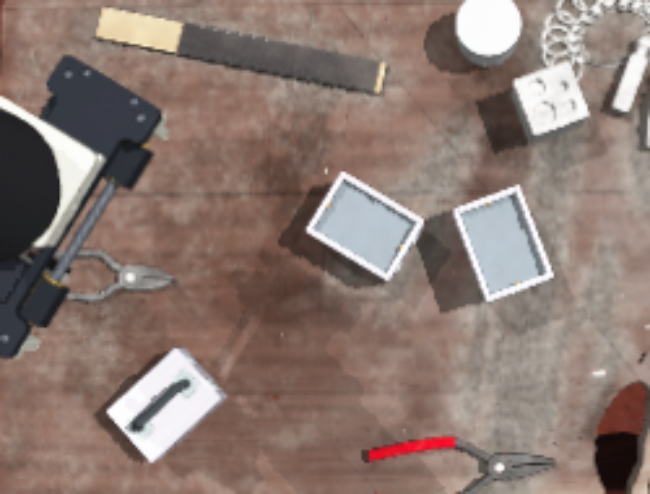

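The crop shows the middle case upright beside the deep case, with its recess at about (365,228) in the crop and the deep recess at (503,243). Nothing else has moved. Measuring the middle rim.

Run:
```python
from h import *
im=cv2.imread("pics/top5.png"); g=im.max(2)
w=np.zeros_like(g); w[210:262,262:318]=(g>226)[210:262,262:318]; print("mid top",rect("top",blob(w,(290,218)),.048))
im=cv2.imread("pics/side5.png"); g=im.max(2)
n,l,st,ce=cv2.connectedComponentsWithStats((g>226).astype(np.uint8),connectivity=4)
for i in range(1,n):
    if 150<st[i,4]<3000 and 150<ce[i][1]<400: print(st[i].tolist(),rect("side",(l==i).astype(np.uint8),.048),rect("side",(l==i).astype(np.uint8),.058))
```

```text
mid top [599.7, 44.3, 81.3, 58.5, 58.9]
[160, 136, 38, 26, 387] [946.4, -183.0, 98.0, 58.8, 50.8] [938.4, -170.8, 96.8, 58.1, 50.8]
[403, 180, 85, 40, 1046] [366.8, -211.7, 175.8, 62.4, -15.8] [366.3, -199.2, 173.5, 61.6, -15.8]
[50, 197, 30, 20, 286] [1084.3, 65.7, 64.6, 49.3, -34.2] [1074.6, 74.7, 63.8, 48.6, -34.2]
[401, 202, 55, 24, 330] [394.7, -142.2, 114.3, 25.7, -9.8] [393.8, -130.5, 112.8, 25.3, -9.8]
[419, 231, 31, 68, 655] [360.1, -13.7, 175.3, 36.3, -88.0] [359.7, -3.6, 173.1, 35.9, -88.0]
[101, 241, 37, 32, 262] [901.4, 149.3, 111.7, 16.5, -27.3] [894.1, 157.3, 110.3, 16.3, -27.3]
[52, 253, 17, 45, 265] [983.6, 223.6, 107.4, 15.8, -66.3] [975.2, 230.6, 106.1, 15.6, -66.3]
[398, 264, 7, 31, 154] [408.7, 41.8, 71.3, 9.2, -81.0] [407.6, 51.2, 70.4, 9.1, -81.0]
[0, 299, 17, 26, 338] [1022.0, 323.6, 58.4, 28.4, -51.7] [1013.1, 329.3, 57.7, 28.0, -51.7]
[59, 307, 34, 28, 685] [894.3, 302.5, 55.9, 54.3, 79.2] [887.0, 308.6, 55.2, 53.6, 79.2]
[137, 314, 40, 36, 604] [753.9, 277.2, 71.7, 28.0, 78.5] [748.4, 283.5, 70.8, 27.7, 78.5]
[324, 329, 55, 51, 1245] [447.8, 219.8, 80.3, 59.1, -47.3] [446.2, 226.9, 79.3, 58.3, -47.3]
[168, 350, 15, 19, 238] [700.9, 315.8, 34.8, 21.7, -62.7] [696.1, 321.6, 34.3, 21.4, -62.7]
```

Request:
{"fn": "jog_arm", "kwargs": {"deltas": [[[0.64, 0.13, -4, 0, 0], [0.64, 0.13, -4, 0, 0], [0.64, 0.13, -4, 0, 0], [0.64, 0.13, -4, 0, 0], [0.64, 0.11, -3.9, 0, 0], [0.64, 0, 0, -4, 0], [0.64, 0, 0, -4, 0], [0.64, 0, 0, -3, 0]]]}}

```text
time_s: 11.02
tcp_pos: [0.5978, 0.0429, 0.0553]
eef_rot: [180.0, -0.0, -121.4]
contact_force: [-0.9, 0.5, 0.5]
gripper_width: 0.0722
gripper_force: 0.0
```

Request:
{"fn": "jog_arm", "kwargs": {"deltas": [[[0.64, 0, 0, -1.5, 0], [0.64, 0, 0, -0.8, 0], [0.64, 0, 0, -0.3, 0], [0.4, 0, 0, 0, 0], [0.2, 0, 0, 0, 0], [0.2, 0, 0, 0, 0], [0.2, 0, 0, 0, 0], [0.2, 0, 0, 0, 0]]], "force": 25}}

```text
time_s: 12.02
tcp_pos: [0.599, 0.0449, 0.0312]
eef_rot: [-180.0, 0.0, -121.3]
contact_force: [-1.2, -0.0, 6.1]
gripper_width: 0.0578
gripper_force: 25.0
```

Request:
{"fn": "jog_arm", "kwargs": {"deltas": [[[0.2, 0, 0, 1, 0], [0.2, 0, 0, 3, 0], [0.2, 0, 0, 4, 0], [0.2, 0, 0, 1.2, 0], [0.2, -0.25, -2, 0, -0.1], [0.2, -0.25, -2, 0, -0.1], [0.2, -0.25, -2, 0, -0.12], [0.2, -0.25, -2, 0, -0.12]]]}}

```text
time_s: 13.02
tcp_pos: [0.5875, -0.0361, 0.1213]
eef_rot: [179.9, -0.1, -146.7]
contact_force: [0.3, -0.2, -2.9]
gripper_width: 0.0581
gripper_force: 25.0
```

Request:
{"fn": "jog_arm", "kwargs": {"deltas": [[[0.2, -0.25, -1.6, 0, -0.12], [0.2, -0.25, -1.5, 0, -0.11], [0.2, -0.09, -0.19, 0, -0.004], [0.2, 0, 0, -1, 0], [0.2, 0, 0, -1, 0], [0.2, 0, 0, -0.7, 0], [0.2, 0, 0, 0, 0], [0.2, 0, 0, 0, 0]]]}}

```text
time_s: 14.02
tcp_pos: [0.5829, -0.0681, 0.0955]
eef_rot: [-180.0, 0.0, -159.9]
contact_force: [0.5, -0.6, -3.1]
gripper_width: 0.0578
gripper_force: 25.0
```

Run:
```python
from h import *
a=r.capture("side"); b=r.capture("top"); cv2.imwrite("pics/c6.png",np.hstack([cv2.resize(a[150:290,260:400],(400,400)),cv2.resize(b[190:290,290:390],(400,400))]))
s=r.get_state(); print({k:s[k] for k in("time_s","tcp_pos","eef_rot","gripper_width","contact_force","moment")})
```

```text
{'time_s': 14.125, 'tcp_pos': array([ 0.58294282, -0.06818698,  0.09567463]), 'eef_rot': array([-1.79990979e+02,  3.24277625e-02, -1.59884205e+02]), 'gripper_width': 0.05736744342396403, 'contact_force': array([ 0.2972384 ,  0.2193543 , -3.06744127]), 'moment': array([-0.00502747,  0.027704  , -0.03207936])}
```

View pics/c6.png

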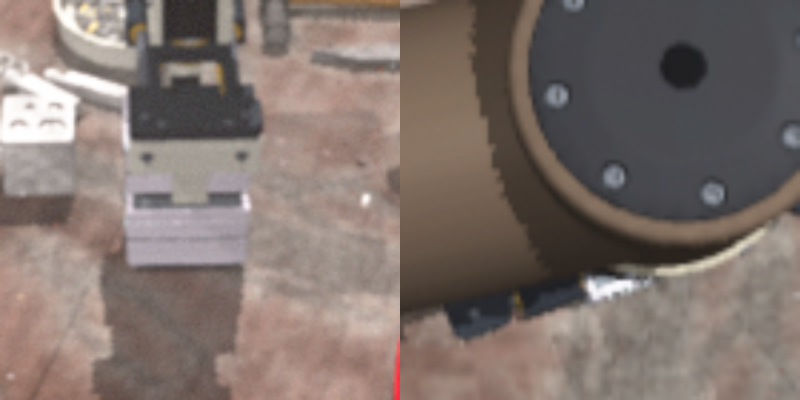

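The side crop shows the middle case squarely over the deep one: its edges at columns 127 and 247 match the case below. Lowering it in.

Request:
{"fn": "jog_arm", "kwargs": {"deltas": [[[0.2, 0, 0, -0.4, 0], [0.2, 0, 0, -0.3, 0], [0.2, 0, 0, -0.2, 0], [0.2, 0, 0, -0.15, 0], [0.2, 0, 0, -0.1, 0], [0.2, 0, 0, 0, 0]]]}}

```text
time_s: 14.88
tcp_pos: [0.5828, -0.0684, 0.0841]
eef_rot: [-180.0, 0.0, -159.9]
contact_force: [-0.5, -0.6, -0.5]
gripper_width: 0.058
gripper_force: 25.0
```

Request:
{"fn": "jog_arm", "kwargs": {"deltas": [[[0.2, 0, 0, -0.1, 0], [0.2, 0, 0, -0.1, 0], [0.2, 0, 0, -0.1, 0], [0.2, 0, 0, -0.05, 0], [0.2, 0, 0, -0.05, 0], [0.2, 0, 0, 0, 0]]], "force": 50}}

```text
time_s: 15.62
tcp_pos: [0.5826, -0.0682, 0.0802]
eef_rot: [180.0, 0.0, -159.9]
contact_force: [-2.3, 1.3, 3.3]
gripper_width: 0.0577
gripper_force: 50.0
```

Request:
{"fn": "jog_arm", "kwargs": {"deltas": [[[0.2, 0, 0, -0.05, 0], [0.2, 0, 0, -0.05, 0], [0.2, 0, 0, -0.05, 0], [0.2, 0, 0, 0, 0]]]}}

```text
time_s: 16.12
tcp_pos: [0.5827, -0.0682, 0.0802]
eef_rot: [-180.0, 0.0, -159.9]
contact_force: [-7.7, 3.6, 16.7]
gripper_width: 0.0578
gripper_force: 50.0
```

Request:
{"fn": "jog_arm", "kwargs": {"deltas": [[[0.2, 0, 0, -0.05, 0], [0.2, 0, 0, -0.05, 0], [0.2, 0, 0, 0, 0]]]}}

```text
time_s: 16.5
tcp_pos: [0.5827, -0.0682, 0.0801]
eef_rot: [-180.0, 0.1, -159.9]
contact_force: [-11.3, 4.6, 25.1]
gripper_width: 0.0578
gripper_force: 50.0
```

Request:
{"fn": "jog_arm", "kwargs": {"deltas": [[[0.2, 0, 0, 0.25, 0], [0.4, 0, 0, 0, 0], [0.64, 0, 0, 0, 0], [0.64, 0, 0, 1, 0], [0.64, 0, 0, 3, 0], [0.64, 0, 0, 4, 0], [0.64, 0, 0, 3.7, 0], [0.64, -1.1, 2.34, 0, 0.16]]]}}

```text
time_s: 17.5
tcp_pos: [0.5739, -0.0453, 0.2009]
eef_rot: [-179.8, 0.3, -150.6]
contact_force: [0.9, 0.1, -0.9]
gripper_width: 0.0722
gripper_force: 0.0
```

Request:
{"fn": "jog_arm", "kwargs": {"deltas": [[[0.64, -1.1, 2.34, 0, 0.16], [0.64, -1.1, 2.34, 0, 0.16], [0.64, -1.1, 2.34, 0, 0.16], [0.64, -1.1, 2.34, 0, 0.16], [0.64, -1.1, 2.34, 0, 0.16], [0.64, -1.1, 2.34, 0, 0.16], [0.64, -1.1, 2.34, 0, 0.16], [0.64, -1.1, 2.34, 0, 0.16]]]}}

```text
time_s: 18.5
tcp_pos: [0.4835, 0.1431, 0.1976]
eef_rot: [-179.9, 0.0, -77.1]
contact_force: [0.3, -0.3, -0.3]
gripper_width: 0.0716
gripper_force: 0.0
```

Request:
{"fn": "jog_arm", "kwargs": {"deltas": [[[0.64, -1.1, 2.34, 0, 0.17], [0.64, -1.1, 2.34, 0, 0.17], [0.64, -1.06, 2.37, 0, 0.187], [0.64, 0, 0, 0, 0], [0.64, 0, 0, 0, 0]]]}}

```text
time_s: 19.12
tcp_pos: [0.4511, 0.2127, 0.1973]
eef_rot: [-180.0, -0.0, -47.3]
contact_force: [0.2, 0.0, -0.4]
gripper_width: 0.0716
gripper_force: 0.0
```

Run:
```python
from h import *
b=r.capture("top"); a=r.capture("side"); cv2.imwrite("pics/c7.png",np.hstack([cv2.resize(a[150:290,260:400],(400,400)),cv2.resize(b[190:290,290:390],(400,400))]))
g=b.max(2)
for T in(226,236):
    w=np.zeros_like(g); w[205:280,305:385]=(g>T)[205:280,305:385]; m=blob(w,(342,222))
    print("top rim",rect("top",m,.097)); 
g=a.max(2); w=np.zeros_like(g); w[170:250,290:370]=(g>236)[170:250,290:370]
n,l,st,ce=cv2.connectedComponentsWithStats(w,connectivity=4); k=1+np.argmax(st[1:,4]); print(st[k], rect("side",(l==k).astype(np.uint8),.097))
s=r.get_state(); print({k:s[k] for k in("time_s","tcp_pos","eef_rot","joints")})
```

```text
top rim [583.7, -68.2, 80.6, 57.7, 20.0]
top rim [583.7, -68.1, 80.7, 57.3, 20.1]
[312 193  17  18 191] [583.5, -55.9, 45.8, 29.0, -51.4]
{'time_s': 19.225, 'tcp_pos': array([0.45122675, 0.212316  , 0.19703215]), 'eef_rot': array([-1.79998337e+02, -3.35488100e-03, -4.73053725e+01]), 'joints': array([ 4.78209157e+01,  6.12629166e+00, -2.51814874e+01,  4.08487013e-03,
       -5.86908649e+01, -5.12841077e+00])}
```

View pics/c7.png

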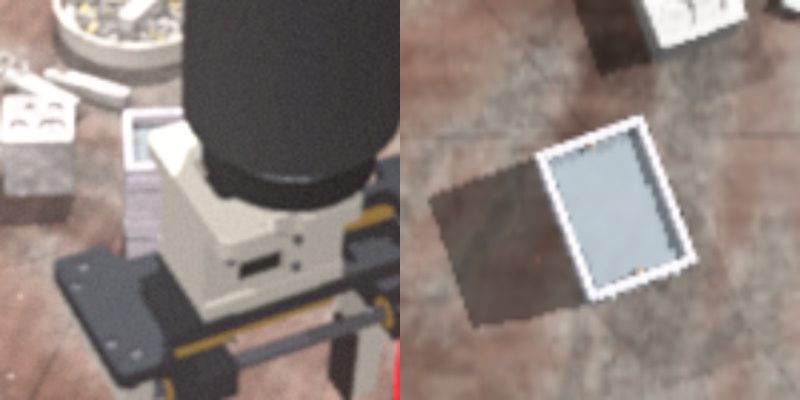

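The top crop shows the middle case seated square on the deep one, with its rim fitting 80.6 x 57.5 mm at the expected height. Now picking up the handle case.

Request:
{"fn": "jog_arm", "kwargs": {"deltas": [[[0.64, 0, 0, -3, 0], [0.64, 0, 0, -4, 0], [0.64, 0, 0, -4, 0], [0.64, 0, 0, -3, 0], [0.64, 0, 0, -1.6, 0], [0.64, 0, 0, -0.8, 0], [0.64, 0, 0, -0.3, 0], [0.64, 0, 0, 0, 0]]]}}

```text
time_s: 20.23
tcp_pos: [0.4514, 0.2129, 0.0303]
eef_rot: [-180.0, -0.0, -47.2]
contact_force: [0.3, -0.3, -0.4]
gripper_width: 0.0719
gripper_force: 0.0
```

Request:
{"fn": "jog_arm", "kwargs": {"deltas": [[[0.4, 0, 0, 0, 0], [0.2, 0, 0, 0, 0], [0.2, 0, 0, 0, 0], [0.2, 0, 0, 0, 0], [0.2, 0, 0, 0, 0]]], "force": 25}}

```text
time_s: 20.85
tcp_pos: [0.4513, 0.2131, 0.0304]
eef_rot: [-180.0, -0.0, -47.2]
contact_force: [-1.5, 0.0, 6.4]
gripper_width: 0.0579
gripper_force: 25.0
```

Request:
{"fn": "jog_arm", "kwargs": {"deltas": [[[0.2, 0, 0, 1, 0], [0.2, 0, 0, 3, 0], [0.2, 0, 0, 4, 0], [0.2, 0, 0, 4, 0], [0.2, 0, 0, 3, 0], [0.2, 1.09, -2.34, 0, 0.09], [0.2, 1.09, -2.34, 0, 0.1], [0.2, 1.09, -2.34, 0, 0.1]]]}}

```text
time_s: 21.85
tcp_pos: [0.4836, 0.1418, 0.1803]
eef_rot: [-180.0, 0.0, -30.4]
contact_force: [0.2, -0.5, -1.8]
gripper_width: 0.058
gripper_force: 25.0
```

Request:
{"fn": "jog_arm", "kwargs": {"deltas": [[[0.2, 1.09, -2.34, 0, 0.1], [0.2, 1.09, -2.34, 0, 0.1], [0.2, 1.09, -2.34, 0, 0.1], [0.2, 1.09, -2.34, 0, 0.1], [0.2, 1.09, -2.34, 0, 0.1], [0.2, 1.09, -2.34, 0, 0.1], [0.2, 1.09, -2.34, 0, 0.1], [0.2, 1.09, -2.34, 0, 0.1]]]}}

```text
time_s: 22.85
tcp_pos: [0.5708, -0.0454, 0.1801]
eef_rot: [-180.0, 0.0, 15.4]
contact_force: [-0.0, 0.3, -1.6]
gripper_width: 0.0576
gripper_force: 25.0
```

Request:
{"fn": "jog_arm", "kwargs": {"deltas": [[[0.2, 1.1, -2.4, 0, 0.085], [0.2, 0, 0, 0, 0], [0.2, 0, 0, -2, 0], [0.2, 0, 0, -1.5, 0], [0.2, 0, 0, -1, 0], [0.2, 0, 0, 0, 0], [0.2, 0, 0, 0, 0]]]}}

```text
time_s: 23.72
tcp_pos: [0.5823, -0.0685, 0.1353]
eef_rot: [180.0, -0.0, 20.1]
contact_force: [0.2, -0.4, -1.7]
gripper_width: 0.0579
gripper_force: 25.0
```

Run:
```python
from h import *
a=r.capture("side"); cv2.imwrite("pics/c8.png",cv2.resize(a[130:290,245:405],(480,480)))
s=r.get_state(); print({k:s[k] for k in("time_s","tcp_pos","eef_rot","gripper_width","contact_force","moment")})
```

```text
{'time_s': 23.775, 'tcp_pos': array([ 0.58241596, -0.06845883,  0.13548736]), 'eef_rot': array([ 1.79980905e+02, -5.31016325e-02,  2.01371670e+01]), 'gripper_width': 0.05750695469801808, 'contact_force': array([ 0.13541097, -0.32445536, -1.30185039]), 'moment': array([-0.10462978,  0.05870634, -0.02515021])}
```

I've used all ten picture views, so from here I'll go by force and numeric measurements.

Request:
{"fn": "jog_arm", "kwargs": {"deltas": [[[0.2, 0, 0, -0.4, 0], [0.2, 0, 0, -0.3, 0], [0.2, 0, 0, -0.2, 0], [0.2, 0, 0, -0.2, 0], [0.2, 0, 0, -0.2, 0], [0.2, 0, 0, 0, 0]]]}}

```text
time_s: 24.52
tcp_pos: [0.583, -0.0684, 0.1223]
eef_rot: [180.0, -0.1, 20.1]
contact_force: [2.6, 1.5, -0.0]
gripper_width: 0.0582
gripper_force: 25.0
```

Request:
{"fn": "jog_arm", "kwargs": {"deltas": [[[0.2, 0, 0, -0.1, 0], [0.2, 0, 0, -0.1, 0], [0.2, 0, 0, -0.1, 0], [0.2, 0, 0, -0.1, 0], [0.2, 0, 0, 0, 0]]], "force": 50}}

```text
time_s: 25.15
tcp_pos: [0.5828, -0.0683, 0.1185]
eef_rot: [180.0, -0.1, 20.1]
contact_force: [3.7, 3.5, 3.3]
gripper_width: 0.0577
gripper_force: 50.0
```

Request:
{"fn": "jog_arm", "kwargs": {"deltas": [[[0.2, 0, 0, -0.06, 0], [0.2, 0, 0, -0.06, 0], [0.2, 0, 0, -0.06, 0], [0.2, 0, 0, -0.06, 0], [0.2, 0, 0, -0.05, 0], [0.2, 0, 0, 0, 0]]]}}

```text
time_s: 25.9
tcp_pos: [0.5831, -0.0682, 0.1184]
eef_rot: [179.9, -0.2, 20.2]
contact_force: [-3.6, 5.9, 26.3]
gripper_width: 0.0577
gripper_force: 50.0
```

Request:
{"fn": "jog_arm", "kwargs": {"deltas": [[[0.2, 0, 0, 0.3, 0], [0.4, 0, 0, 0, 0], [0.64, 0, 0, 0, 0], [0.64, 0, 0, 1, 0], [0.64, 0, 0, 3, 0], [0.64, 0, 0, 4, 0], [0.64, 0, 0, 3, 0], [0.64, 0, -4, 0, 0]]]}}

```text
time_s: 26.9
tcp_pos: [0.5836, -0.1077, 0.2317]
eef_rot: [179.9, -0.3, 20.3]
contact_force: [0.7, -0.4, -0.2]
gripper_width: 0.0721
gripper_force: 0.0
```

Request:
{"fn": "jog_arm", "kwargs": {"deltas": [[[0.64, -1, -5, 0, 0], [0.64, -1, -5, 0, 0], [0.64, -1, -5, 0, 0], [0.64, -1, -5, 0, 0], [0.64, 0, 0, 0, 0], [0.64, 0, 0, 0, 0]]]}}

```text
time_s: 27.65
tcp_pos: [0.5416, -0.3088, 0.228]
eef_rot: [-180.0, 0.0, 20.1]
contact_force: [0.0, 0.5, 0.1]
gripper_width: 0.0717
gripper_force: 0.0
```

Run:
```python
from h import *
b=r.capture("top"); a=r.capture("side"); cv2.imwrite("pics/t9.png",b); cv2.imwrite("pics/s9.png",a)
def big(n,im,box,T,z):
    g=im.max(2); x0,x1,y0,y1=box; w=np.zeros_like(g); w[y0:y1,x0:x1]=g[y0:y1,x0:x1]>T
    c,l,st,ce=cv2.connectedComponentsWithStats(w,connectivity=4); k=1+np.argmax(st[1:,4]); print(n,T,st[k].tolist(),[rect(n,(l==k).astype(np.uint8),q) for q in z])
for T in(226,240):
    big("top",b,(300,395,200,285),T,[.128,.132]); big("side",a,(285,375,120,250),T,[.128,.132])
for n,im in(("top",b),("side",a)):
    o=cv2.imread(f"pics/{n}0.png"); d=(cv2.absdiff(im,o).max(2)>60).astype(np.uint8); d=cv2.morphologyEx(d,cv2.MORPH_OPEN,np.ones((3,3)))
    c,l,st,ce=cv2.connectedComponentsWithStats(d); print(n,[q.tolist() for q in st[1:] if q[4]>25])
s=r.get_state(); print({k:s[k] for k in("time_s","tcp_pos","contact_force")})
```

```text
top 226 [325, 220, 37, 44, 836] [[582.6, -68.4, 80.2, 58.3, 18.2], [582.3, -68.2, 79.8, 58.0, 18.2]]
side 226 [285, 175, 63, 21, 514] [[596.4, -61.9, 114.3, 58.0, 18.3], [594.9, -57.2, 113.7, 57.7, 18.3]]
top 240 [325, 220, 37, 43, 783] [[583.0, -68.4, 80.3, 57.1, 19.5], [582.6, -68.2, 80.0, 56.9, 19.5]]
side 240 [285, 175, 63, 21, 458] [[596.5, -61.9, 114.1, 58.0, 18.3], [595.0, -57.2, 113.5, 57.7, 18.3]]
top [[349, 140, 27, 62, 745], [487, 155, 24, 86, 925], [457, 157, 5, 11, 44], [382, 164, 24, 43, 450], [409, 170, 51, 55, 685], [498, 172, 140, 118, 7177], [623, 177, 17, 12, 94], [608, 182, 15, 10, 89], [597, 186, 8, 6, 36], [209, 188, 49, 41, 1117], [434, 191, 26, 10, 157], [602, 193, 4, 8, 28], [598, 206, 9, 10, 68], [344, 211, 4, 8, 27], [567, 211, 11, 20, 152], [324, 213, 60, 112, 2340], [597, 217, 7, 6, 36], [456, 221, 8, 5, 33], [596, 224, 19, 15, 148], [328, 230, 23, 32, 227], [585, 230, 6, 11, 41], [575, 233, 6, 7, 33], [457, 234, 10, 5, 40], [441, 239, 16, 11, 117], [460, 240, 16, 24, 148], [613, 240, 14, 25, 110], [483, 243, 16, 24, 204], [477, 257, 12, 25, 138], [327, 2
[... 542 characters left out ...]
7, 7, 42], [369, 65, 8, 8, 47], [386, 78, 6, 9, 44], [557, 89, 62, 235, 10033], [304, 175, 44, 21, 682], [304, 214, 3, 11, 33], [353, 215, 6, 6, 33], [361, 219, 23, 20, 304], [316, 222, 14, 3, 42], [412, 231, 38, 55, 1108], [404, 240, 15, 14, 113], [346, 249, 6, 6, 30], [381, 251, 13, 7, 56], [382, 261, 11, 7, 58], [204, 280, 57, 40, 1122], [372, 313, 9, 7, 36], [241, 318, 13, 10, 45], [205, 320, 16, 16, 136], [377, 325, 8, 7, 47], [324, 329, 54, 60, 1792], [539, 355, 64, 44, 1142], [348, 406, 11, 12, 73], [374, 413, 9, 12, 75], [359, 418, 12, 11, 70]]
{'time_s': 27.75, 'tcp_pos': array([ 0.5421355 , -0.30786947,  0.22818   ]), 'contact_force': array([ 0.25209726,  0.83134924, -0.70694529])}
```

Run:
```python
from h import *
a=cv2.imread("pics/s9.png"); b=cv2.imread("pics/t9.png")
for n,im,(x0,x1,y0,y1) in(("side",a,(302,352,165,250)),("top",b,(318,370,212,270))):
    for T in(226,236,244):
        g=im.max(2); w=np.zeros_like(g); w[y0:y1,x0:x1]=g[y0:y1,x0:x1]>T
        c,l,st,ce=cv2.connectedComponentsWithStats(w,connectivity=4); k=1+np.argmax(st[1:,4]); m=(l==k).astype(np.uint8)
        print(n,T,st[k].tolist(),[rect(n,m,q) for q in(.128,.132)])
```

```text
side 226 [302, 175, 46, 21, 443] [[581.4, -66.9, 82.7, 58.0, 18.4], [579.9, -62.1, 82.2, 57.7, 18.4]]
side 236 [302, 175, 46, 21, 414] [[581.4, -66.9, 82.5, 58.0, 18.5], [579.9, -62.1, 82.1, 57.6, 18.5]]
side 244 [304, 175, 43, 21, 377] [[580.2, -67.1, 77.6, 57.7, 19.0], [578.7, -62.4, 77.1, 57.4, 19.0]]
top 226 [325, 220, 37, 44, 836] [[582.6, -68.4, 80.2, 58.3, 18.2], [582.3, -68.2, 79.8, 58.0, 18.2]]
top 236 [325, 220, 37, 44, 808] [[583.0, -68.4, 80.3, 57.1, 19.5], [582.6, -68.2, 80.0, 56.9, 19.5]]
top 244 [325, 220, 37, 43, 653] [[583.0, -68.4, 80.5, 56.9, 19.8], [582.6, -68.2, 80.1, 56.7, 19.8]]
```

```bash
python3 -c "
from plant import r
print(r.close_job())"
```

```text
the job is handed in; nothing more can be done
None
```

I turned the middle case upright, stacked all three cases, pressed both joints to their seated height with about 25 N, and handed the job in at about 28 s. The last check used camera measurements only, because my picture views had run out.

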